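Return the washed food probe to its charger

TASK

The washed food probe with the red ring is drying in the cutlery drainer: put it back, point first, into the empty well of the charging stand and push it fully home until it clicks and stays down, then let go. Press firmly but do not ram it, and leave the skewer, the tumbler and the apple where they are.

Things in the scene. Friction and masses are not known exactly. Their poses are not given: they have to be found in the camera images.
- probe: The loose food probe, 115 mm long, 60 g: a steel stem 6 mm thick and 75 mm long under a round white head 24 mm wide and 40 mm tall with a red ring. Origin: the tip of the stem (last 6 mm tapered, 4 mm wide at the end); z runs up the axis through the head. It stands loosely in one of the drainer's two round openings, tip on the drainer's floor, leaning about 5 degrees any way against the rim.
- probe_seat (a point): Centre of the probe head's underside, 75 mm from the tip, where the stem begins. The 13 mm of head above it are tapered and grooved, the other 27 mm a plain cylinder.
- probe_top (a point): Centre of the probe head's flat top, 115 mm from the tip and 40 mm from the underside; the place to press.
- well: The stand's empty well (orange lamp): a round recess 28 mm wide and 20 mm deep in the slanted top. Origin: centre of its floor, the seat. z points out along the well's axis, 20 degrees from vertical, leaning to the stand's -x; x points up the slope, y along the row. The floor is a loose metal plate with one 7.5 mm hole for the stem, whose place is not measured: see well_contact.
- well_mouth (a point): Centre of the recess's mouth, 20 mm above the seat on the axis. Four spring balls in the recess wall stop the head when its underside is 8 to 9 mm above the seat; a push of about 10 to 15 N takes it past them, then it snaps onto the seat and is held, 20 mm of head standing out. Pushed less, it stays up. The seat itself does not give.
- well_contact (a point): On the axis 75 mm below the seat, where the tip ends; a spring contact (about 1 N) meets the tip in the last 6 mm. The floor plate floats: its hole (38 mm long, wide below) may lie up to 4.5 mm off the axis along x and along y. It stays where left; 2 to 4 N sideways on an inserted stem shifts it. The stem must come near the axis for the head to enter the recess.
- stand: The charging stand, fixed: a wooden block, 72 by 160 mm seen along the wells, leaning 20 degrees on a steel base 125 by 190 by 8 mm; its upper edge is about 137 mm high. Origin: centre of the base's underside, z up, y along the row of three wells 52 mm apart. The middle and the +y well hold other probes (blue, yellow; fixed, tops 147 mm high); the well at the -y end is empty.
- drainer: The black cutlery drainer, fixed, 86 by 220 mm, 98 mm high. Origin: centre of its underside, z up, y along its length. Flat top from y = -25 to 110 mm with two round openings 40 mm wide on the middle line at y = 11.5 and 73.5 mm, one with the probe, one with the skewer; its floor is at 8 mm. The end from y = -110 to -25 mm is open and holds a spoon, fork and knife, fixed, up to 165 mm high.
- skewer: A loose steel skewer, 128 mm long, with a wooden handle 22 mm wide and 48 mm tall, leaning in the drainer's other opening. Origin: its tip, on the drainer's floor. Leave it there.
- tumbler: A loose upturned drinking glass, 80 mm wide at the foot and 116 mm tall. Origin: centre of its underside. Leave it.
- apple: A loose red apple, 76 mm wide and 68 mm tall. Origin: centre of its underside. Leave it.

How it is judged:
By the outcome, as a careful person would: the job done as asked, in the order asked, and still so for the second after the job is handed in, with the robot touching nothing.
It also fails if it takes over 72 s, if anything falls off the work surface, if the arm or the gripper's body presses on something with over 40 N, if the wrist force passes 120 N, or if a joint passes its speed limit or range.

ROBOT

A 6-joint arm with a two-finger parallel gripper is mounted at the origin on the work surface. World frame = base frame: x ahead of the robot, y to its left, z up, the work surface at z = 0. Lengths are in m, angles in degrees, forces in N, time in s.
With the tool pointing down it reaches from about 0.25 to 0.725 m from the base axis. Payload 9.7 kg.
Tool frame: the origin (TCP) lies between the finger pads; the fingertips stand bot.tcp_to_tips ahead of it and the grasp point (between the pads) lies 2 mm behind it (bot.tcp_to_tips is the distance from the TCP to the fingertips, in m); z points along the fingers, y is the line along which they close (so a half turn about z gives the same grasp; the last joint's range is limited). The gripper opens to 85 mm and grips with 20 to 120 N. Pads are 22 mm wide; open, the fingers measure 114 mm over their backs; the gripper's body (76 mm by 85 mm) begins 54 mm behind the grasp point. The pads swing forward as they close: fully open they stand 13 mm farther back than shut.
Start: joints at [74.37, 4.979, 10.078, 95.1, 0, 90], TCP at [0.148, 0.53, 0.248] pointing down, gripper open.
Joint ranges: [-179.16, 179.16], [-48.56, 103.87], [-65.8, 70.77], [-126.05, 130.52], [-82.76, 87.17], [-180, 180]. Speed limits (degrees/s): [127.2, 127.2, 147.25, 180, 180, 180].

INTERFACE

Orientations are given as [roll, pitch, yaw] about the fixed x, y, z axes, in that order (R = Rz(yaw) Ry(pitch) Rx(roll)).
In Python, from workcell import sensors, camera, camera_params, bot gives the robot as it stands.
- The arm moves only by the tool apply_moves, never from a script. Its argument "motion" is a list of rows, each an object with "jaw": the opening, from -1 (shut) to 1 (fully open); "xyz": the shift along the tool's x, y, z in mm, a list of three; "twist": the turn about the tool's z in rad. A call has 1 to 5 rows; each row is the pose to reach, as a shift and turn from the pose commanded when the call began, along the tool's axes at that moment; what a row does not reach only later rows make up. A row lasts 1/8 s, in which the tool goes at most 62.5 mm and 10.7 degrees, less where a joint would pass 70% of its speed; a pose out of reach is approached as far as the arm can. A call with a gripper value outside its range is refused whole. The fingers move at their own pace and stop on an object; "grip_force" is the grip in N (left out, the last holds). Time passes only in rows, so rows that repeat a pose let the fingers close. It gives the time, the measured TCP pose, the force, the opening and the grip force at its end, in the units of the state.
- sensors.get_obs(): the state, without advancing time (a new reading comes with each control period).
- camera(name): name is "scene" or "top" or "wrist"; returns (picture, depth): 480x640x3 uint8, red, green, blue; 480x640 float32, m along the optical axis (not along the pixel's ray), 0 where there is no reading.
- camera_params(name): a dict with "mtx" (3x3 intrinsics, pixels), "k1" (the pictures are not rectified: a ray, as slopes to the right and down, at radius r is drawn at 1 + k1 r^2 times it, then the intrinsics apply), "rvec" (rotation vector, rad) and "tvec" (3), from world to camera coordinates, as OpenCV has them. Camera axes: x right, y down, z forward; pixel columns grow to the right and rows downward; lengths in m; the calibration is good to about 2 mm. A picture is of the moment at which its call begins: read the wrist's pose just before it. camera_params takes no time and is no camera call; for the wrist camera it gives the pose at the moment of the call.
- bot.job_done(): hands the job in; it is judged then, once.
The state is a dict: "time": time; "q": joint angles; "qd": joint speeds; "joint_efforts": joint torques, N m; "ee_pos": TCP position; "tcp_rot": TCP orientation; "wrist_force": force on the tool from outside, world axes, zero at the start; "torque": the same for the moment, N m; "opening": finger opening in m; "grasp_force": force on a finger pad.
Only numpy, scipy, OpenCV 4.12 (cv2) and the standard library are available. Lean on these libraries where they do the work, as an engineer would, in place of code of your own. Each camera call takes 0.05 s, during which the arm holds its last target. There are 200 camera calls.

## Working session

There is one attempt and no reset: what is moved stays moved. The work goes in short steps, Python scripts to look and compute and a tool call to move; the robot and the scene stay as the last step left them, time stands still between calls to the robot, and variables do not carry over. Pictures are saved under pics/ and viewed, at most 13 in all, crops included, and the job is handed in when it is done.

Besides the shell and the picture viewer there is one more tool, called after ">>>" as name([rows], argument=value, ...), one row to a line, values as JSON. apply_moves: Moves the arm, as the interface text tells. Its arguments: {"type":"object","properties":{"motion":{"type":"array","items":{"type":"object","properties":{"jaw":{"type":"number"},"xyz":{"type":"array","items":{"type":"number"}},"twist":{"type":"number"}}}},"grip_force":{"type":"number"}},"required":["motion"]}

```bash
ls; mkdir -p pics; cat > h.py <<'E'
import numpy as np, cv2
from workcell import sensors, camera, camera_params, bot
def par(n):
    p=camera_params(n); R=cv2.Rodrigues(np.array(p['rvec'],float))[0]; return np.array(p['mtx'],float),float(p['k1']),R,np.array(p['tvec'],float).ravel()
def ray(P,uv):
    K,k1,R,t=P; d=[(uv[0]-K[0,2])/K[0,0],(uv[1]-K[1,2])/K[1,1]]; d=np.array(d); s=d.copy()
    for _ in range(20): s=d/(1+k1*(s@s))
    v=R.T@np.array([s[0],s[1],1]); return -R.T@t, v
def onplane(P,uv,z):
    o,v=ray(P,uv); return o+v*(z-o[2])/v[2]
def meet(rs):
    A=0;b=0
    for o,v in rs:
        v=v/np.linalg.norm(v); M=np.eye(3)-np.outer(v,v); A=A+M; b=b+M@o
    return np.linalg.solve(A,b)
def proj(P,X):
    K,k1,R,t=P; c=R@np.asarray(X)+t; s=c[:2]/c[2]; s=s*(1+k1*(s@s)); return K[:2,:2]@s+K[:2,2]
def pts(P,dep):
    K,k1,R,t=P
    d=cv2.undistortPoints(np.stack(np.meshgrid(np.arange(640.),np.arange(480.)),-1).reshape(-1,1,2),K,np.array([k1,0,0,0])).reshape(480,640,2)
    c=np.dstack([d*dep[...,None],dep]); return (c-t)@R
E
python3 - <<'E'
from h import *
print(sensors.get_obs(),bot.tcp_to_tips)
for n in('scene','top','wrist'):
    P=par(n);im,d=camera(n);np.savez(f'{n}0.npz',im=im,d=d,K=P[0],k1=P[1],R=P[2],t=P[3]);cv2.imwrite(f'pics/{n}0.png',im[...,::-1]);print(n,P[0].ravel(),P[1],-P[2].T@P[3],P[2][2])
E
```

```text
pics
{'time': 0.0, 'q': array([7.43694624e+01, 5.01073877e+00, 1.00343809e+01, 9.50989662e+01,
       3.94017625e-04, 9.00010844e+01]), 'qd': array([-0.06238872, -0.03070038, -0.09020842,  0.04653987,  0.04787595,
       -0.05671313]), 'joint_efforts': array([ 2.57096413e-03, -5.20392823e+01,  4.64797354e+01,  1.64259440e-02,
        1.14539894e-04, -1.57554030e-05]), 'ee_pos': array([0.14813161, 0.52946501, 0.24758586]), 'tcp_rot': array([-1.79924676e+02, -3.92591659e-04,  1.64368377e+02]), 'wrist_force': array([ 0.15406953,  0.10816351, -0.22925587]), 'torque': array([-0.01781916,  0.00777707,  0.02912844]), 'grasp_force': 0.0, 'opening': 0.08543397236173404} 0.017
scene [507.00710173   0.         327.41814642   0.         507.00710173
 243.28540767   0.           0.           1.        ] -0.044492227652151974 [1.14345476 0.32750314 0.9948784 ] [-0.48416344 -0.28561015 -0.82705055]
top [464.20010702   0.         318.14139184   0.         464.20010702
 240.81776618   0.           0.           1.        ] -0.002484063726736519 [0.49026553 0.00906179 0.85034663] [ 0.16482182 -0.01134339 -0.98625813]
wrist [380.90493842   0.         315.31106763   0.         380.90493842
 241.0197077    0.           0.           1.        ] -0.08099003030702695 [0.07777254 0.55036024 0.37237485] [ 0.27777257 -0.07726153 -0.95753488]
```

View pics/top0.png

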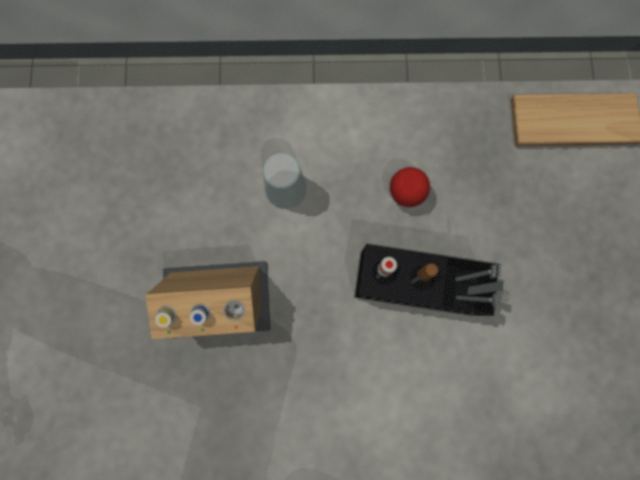

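View pics/scene0.png

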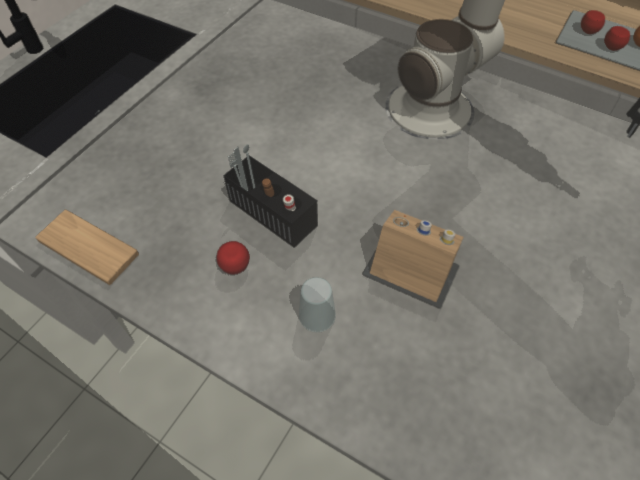

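The top view shows the probe's red cap at about (388,265), the skewer at (429,271), the empty well at about (235,309), and the blue and yellow probes at (199,316) and (165,319). The scene view shows the same layout: probe at (289,202), well at (401,222).

```bash
cat > m.py <<'E'
from h import *
def load(n):
    f=np.load(n+'.npz'); return f['im'],f['d'],(f['K'],float(f['k1']),f['R'],f['t'])
R={}
for n in('top0','scene0'):
    im,d,P=load(n); X=pts(P,d); hsv=cv2.cvtColor(im,cv2.COLOR_RGB2HSV)
    H,S,V=[hsv[...,i].astype(int) for i in range(3)]
    up=(X[...,2]>.05)&(X[...,2]<.2)
    for name,m in dict(red=((H<6)|(H>174))&(S>140)&(V>60),blue=(H>105)&(H<130)&(S>130),yel=(H>22)&(H<35)&(S>120)&(V>100)).items():
        c,l,s,ce=cv2.connectedComponentsWithStats((m&up).astype(np.uint8))
        for i in range(1,c):
            if s[i,4]>5: print(n,name,s[i],ce[i].round(1),np.median(X[l==i],0).round(4)); R.setdefault(name,{}).setdefault(n,[]).append((P,ce[i]))
    for u,v in ([(388,265),(235,309),(429,271),(205,285)] if n=='top0' else [(289,199),(401,222)]): print(n,u,v,X[v,u].round(4))
    # drainer: black pixels at z 0.09-0.105
    m=(V<60)&(X[...,2]>.085)&(X[...,2]<.11)
    q=X[m][:,:2].astype(np.float32); print('drainer',m.sum(),cv2.minAreaRect(q))
    m=(H>8)&(H<22)&(S>70)&(X[...,2]>.09)&(X[...,2]<.15); q=X[m]; q=q[(q[:,1]>.05)]
    print('stand top',len(q),cv2.minAreaRect(q[:,:2].astype(np.float32)),q.min(0),q.max(0))
E
python3 m.py
```

```text
top0 red [ 392  168   37   37 1056] [410.3 185.4] [ 0.7175 -0.1638  0.0642]
top0 red [386 261   7   7  34] [388.8 264.1] [ 0.5728 -0.11    0.1225]
top0 blue [194 315   7   6  32] [197.3 317.4] [0.4958 0.1846 0.1427]
top0 yel [159 316   8   8  48] [162.4 319.8] [0.4924 0.2367 0.1421]
top0 388 265 [ 0.5712 -0.1087  0.1229]
top0 235 309 [0.5075 0.1345 0.1052]
top0 429 271 [ 0.5595 -0.1705  0.133 ]
top0 205 285 [0.546  0.1814 0.1113]
drainer 3593 ((0.5478502511978149, -0.09205426275730133), (0.12353821843862534, 0.39340707659721375), 1.2824708223342896)
stand top 4510 ((0.5114749073982239, 0.18483267724514008), (0.08509291708469391, 0.16075126826763153), 2.996000289916992) [0.46509396 0.10285028 0.0900499 ] [0.55628998 0.26563203 0.13825494]
scene0 red [584  11  21  18 277] [594.4  19. ] [-0.5963  0.311   0.0712]
scene0 red [609  27  20  18 280] [618.9  35.2] [-0.5468  0.3999  0.0703]
scene0 red [286 197   5   4  14] [287.8 198.4] [ 0.5744 -0.1103  0.1233]
scene0 red [218 242  30  27 626] [231.8 254.9] [ 0.7311 -0.1588  0.0646]
scene0 yel [448 231   4   3   8] [449.2 232. ] [0.4928 0.2365 0.1435]
scene0 yel [444 240   8   3  13] [447.3 241.3] [0.5095 0.241  0.1317]
scene0 289 199 [ 0.574  -0.1068  0.1233]
scene0 401 222 [0.4971 0.1319 0.111 ]
drainer 1950 ((0.2779849171638489, -0.6244798898696899), (1.1990052461624146, 0.5302477478981018), 82.7122802734375)
stand top 2507 ((0.514657199382782, 0.18643391132354736), (0.0907646119594574, 0.16123412549495697), 2.416377544403076) [0.46728849 0.10407259 0.09001383] [0.56034849 0.26843985 0.14208273]
```

View pics/wrist0.png

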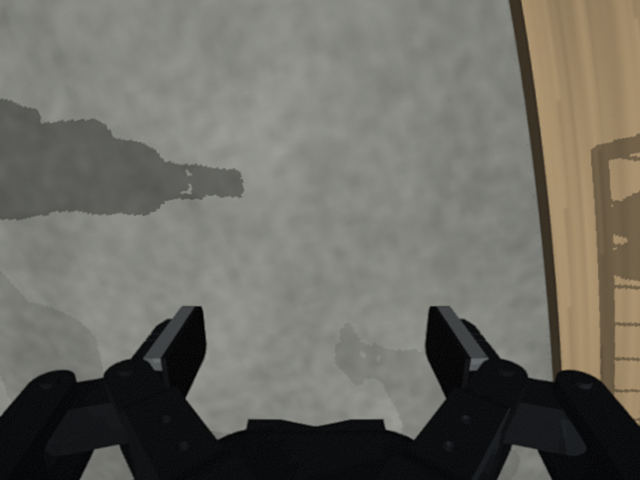

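The wrist view shows bare counter. The camera sits on the tool +x side, looking back toward the tool axis. I'll view the well first.

>>> apply_moves([
  {"xyz": [-45,-29,-2],"twist": -0.07,"jaw": 1},
  {"xyz": [-95,-61,-3],"twist": -0.16,"jaw": 1},
  {"xyz": [-146,-92,-5],"twist": -0.25,"jaw": 1},
  {"xyz": [-198,-125,-7],"twist": -0.325,"jaw": 1},
  {"xyz": [-250,-158,-7],"twist": -0.325,"jaw": 1},
])

```text
time: 0.78
ee_pos: [0.3473, 0.3086, 0.2553]
tcp_rot: [180.0, 0.0, -176.9]
wrist_force: [1.0, 0.6, 0.7]
opening: 0.0855
grasp_force: 0.0
```

>>> apply_moves([
  {"xyz": [-37,-46,0]},
  {"xyz": [-75,-92,0]},
  {"xyz": [-112,-138,0]},
  {"xyz": [-149,-184,0]},
  {"xyz": [-149,-184,0]},
])

```text
validation failed for argument at $.mo...
```

```bash
cat > snap.py <<'E'
import sys; from h import *
def snap(n,tag):
    o=sensors.get_obs(); P=par(n);im,d=camera(n);np.savez(f'{tag}.npz',im=im,d=d,K=P[0],k1=P[1],R=P[2],t=P[3]);cv2.imwrite(f'pics/{tag}.png',im[...,::-1]);print(o['time'],o['ee_pos'],o['tcp_rot']); return im,d,P
if __name__=='__main__': snap(sys.argv[1],sys.argv[2])
E
python3 snap.py wrist w1
```

```text
0.775 [0.34732944 0.30856646 0.25534682] [ 1.79984174e+02  1.99788078e-02 -1.76927303e+02]
```

View pics/w1.png

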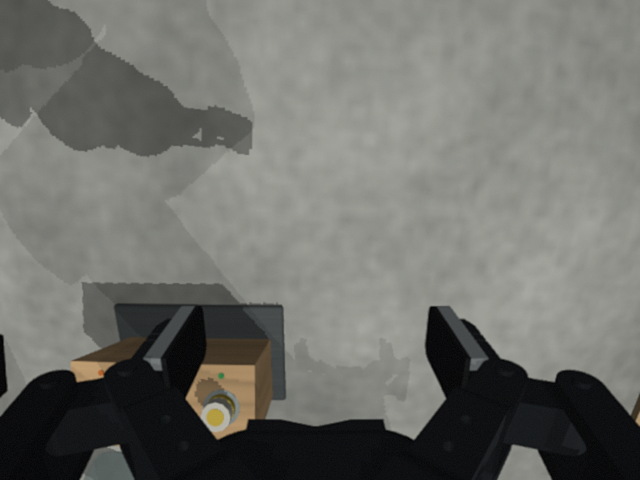

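The move was refused because its rows lacked jaw and twist, so this picture only shows the stand's corner at lower left, with the yellow probe at (215,415). I'm repeating the move with complete rows.

>>> apply_moves([
  {"xyz": [-37,-46,0],"twist": 0,"jaw": 1},
  {"xyz": [-75,-92,0],"twist": 0,"jaw": 1},
  {"xyz": [-112,-138,0],"twist": 0,"jaw": 1},
  {"xyz": [-149,-184,0],"twist": 0,"jaw": 1},
  {"xyz": [-149,-184,0],"twist": 0,"jaw": 1},
])

```text
time: 1.45
ee_pos: [0.5064, 0.1313, 0.2542]
tcp_rot: [-180.0, -0.1, -177.3]
wrist_force: [-0.3, -0.6, -0.5]
opening: 0.0855
grasp_force: 0.0
```

```bash
python3 snap.py wrist w2
```

```text
1.45 [0.50644718 0.13134403 0.25422833] [-1.79957622e+02 -7.53422016e-02 -1.77285586e+02]
```

View pics/w2.png

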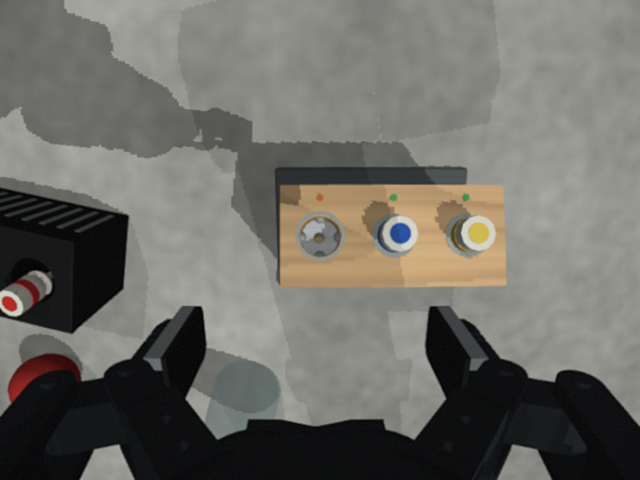

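The well is clearly visible, with its recess centred at about (320,237). The hole in the floor plate is near (318,238), the orange lamp at (320,197), and the blue and yellow tops at (400,233) and (479,233). Next I'll fit the slanted plane and enlarge the well.

```bash
cat > well.py <<'E'
from h import *; from m import load
im,d,P=load('w2'); X=pts(P,d); hsv=cv2.cvtColor(im,cv2.COLOR_RGB2HSV); H,S,V=[hsv[...,i].astype(int) for i in range(3)]
m=(H>8)&(H<22)&(S>60)&(X[...,2]>.09)&(X[...,2]<.15); m[:,:270]=0;m[:180]=0;m[295:]=0
m=cv2.erode(m.astype(np.uint8),np.ones((3,3)))>0
q=X[m];c=q.mean(0)
for _ in range(4):
    n=np.linalg.svd(q-c,full_matrices=False)[2][2]; n*=np.sign(n[2]); r=(q-c)@n; q=q[abs(r)<2*r.std()+1e-4]; c=q.mean(0)
print('n',n,'tilt',np.degrees(np.arccos(n[2])),'lean dir',np.degrees(np.arctan2(n[1],n[0])),'rms',r.std(),len(q))
def onpl(uv,off=0):
    o,v=ray(P,uv); return o+v*((c+n*off-o)@n)/(v@n)
cs=[onpl(p) for p in[(280.,185),(503,185),(506,286),(279,286)]]; print('corners',np.round(cs,4))
e=cs[1]-cs[0];e2=cs[2]-cs[3]; print('yaw',np.degrees(np.arctan2(-e[0],e[1])),np.degrees(np.arctan2(-e2[0],e2[1])))
xs=cs[0]-cs[3]
# depth-below-plane map
h=(X-c)@n; np.set_printoptions(linewidth=250)
rec=((h<-.004)|~m&False); rec=(h<-.003).astype(np.uint8); rec[:, :290]=0; rec[:, 350:]=0; rec[:210]=0; rec[265:]=0
ct=max(cv2.findContours(rec,0,2)[0],key=cv2.contourArea); print('recess',cv2.fitEllipse(ct),cv2.contourArea(ct))
print((h[212:264:3,292:350:3]*1000).round().astype(int))
z=cv2.resize(im[205:270,285:355],None,fx=8,fy=8,interpolation=cv2.INTER_CUBIC); cv2.imwrite('pics/wz.png',z[...,::-1])
for name,(lo,hi) in dict(blue=(105,130),yel=(22,35)).items():
    k=(H>=lo)&(H<=hi)&(S>120)&(h>.01); print(name,k.sum(),np.argwhere(k).mean(0)[::-1],np.median(X[k],0),np.median(h[k]))
E
python3 well.py | grep -v 0\ red
```

```text
top0 blue [194 315   7   6  32] [197.3 317.4] [0.4958 0.1846 0.1427]
top0 yel [159 316   8   8  48] [162.4 319.8] [0.4924 0.2367 0.1421]
top0 388 265 [ 0.5712 -0.1087  0.1229]
top0 235 309 [0.5075 0.1345 0.1052]
top0 429 271 [ 0.5595 -0.1705  0.133 ]
top0 205 285 [0.546  0.1814 0.1113]
drainer 3593 ((0.5478502511978149, -0.09205426275730133), (0.12353821843862534, 0.39340707659721375), 1.2824708223342896)
stand top 4510 ((0.5114749073982239, 0.18483267724514008), (0.08509291708469391, 0.16075126826763153), 2.996000289916992) [0.46509396 0.10285028 0.0900499 ] [0.55628998 0.26563203 0.13825494]
scene0 yel [448 231   4   3   8] [449.2 232. ] [0.4928 0.2365 0.1435]
scene0 yel [444 240   8   3  13] [447.3 241.3] [0.5095 0.241  0.1317]
scene0 289 199 [ 0.574  -0.1068  0.1233]
scene0 401 222 [0.4971 0.1319 0.111 ]
drainer 1950 ((0.2779849171638489, -0.6244798898696899), (1.1990052461624146, 0.5302477478981018), 82.7122802734375)
stand top 2507 ((0.514657199382782, 0.18643391132354736), (0.0907646119594574, 0.16123412549495697), 2.416377544403076) [0.46728849 0.10407259 0.09001383] [0.56034
[... 1752 characters left out ...]

 [   0    0    0    0    0  -20  -19  -21  -20  -11  -19  -21  -21  -19   -2   -1    0    0    0    0]
 [  -1    1    1    0    1   -1    0  -20   -9   -9   -9  -21   -1    0   -1    0    0    0    0    1]
 [   1   -1   -1    0    1   -1    1    1    1  266   -1    2    1    0    0   -1    0    0    0   -1]
 [  -1    0    1    1    0   -1    0    1    1    1    1    2   -1    0  266    1    2    0    1    1]
 [  -1    0    0    0   -1    0    0    0    0    0   -1    0    0   -1    0    1   -1    1    0   -1]]
blue 387 [363.12919897 275.03617571] [0.49689884 0.18588258 0.14259292] 0.02052526250090256
yel 307 [478.42345277 232.44625407] [0.4936197  0.23894326 0.14220124] 0.020342746220997344
```

View pics/wz.png

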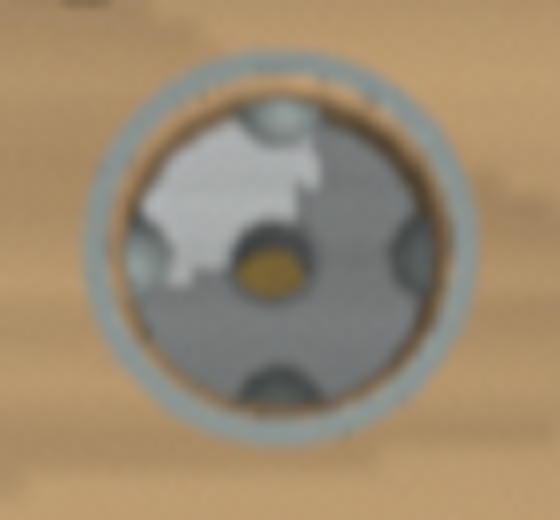

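The enlarged view shows the bezel centred at (319.6,235.6) in full-image pixels. The plate hole is at about (318.5,237.4), nearly central.

```bash
cat >> well.py <<'E'
print('=====')
ys=cs[1]+cs[2]-cs[0]-cs[3]; ys-=n*(ys@n); ys/=np.linalg.norm(ys); xs=np.cross(ys,n)
for uv in [(319.6,235.6),(319.7,236.25)]:
    mo=onpl(uv); seat=mo-.02*n; ho=onpl((318.5,237.4),-.02)
    print('mouth',mo,'seat',seat,'hole',ho,'off x,y mm',(ho-seat)@xs*1e3,(ho-seat)@ys*1e3)
print('xs',xs,'ys',ys)
# via probes blue/yellow tops
B=(H>=100)&(H<=130)&(S>110)&(h>.015)&(np.arange(480)[:,None]<260)
for nm,k in dict(b=B,y=(H>=22)&(H<=35)&(S>120)&(h>.015)&(np.arange(480)[:,None]<260)).items():
    uv=np.argwhere(k).mean(0)[::-1]; t=onpl(uv,.02); print(nm,uv,t,'-> mouth est',t-.02*n-ys*(.052 if nm=='b' else .104))
# probe and drainer in this view
print('probe px',X[300,10],X[285,38])
E
python3 well.py | sed -n '/=====/,$p'
```

```text
=====
mouth [0.50625026 0.13556519 0.12295058] seat [0.51307655 0.1359623  0.10415579] hole [0.51303673 0.13530349 0.10412741] off x,y mm -0.0767404888069369 -0.6561464584543637
mouth [0.5066744  0.13565507 0.12310653] seat [0.51350069 0.13605218 0.10431174] hole [0.51303673 0.13530349 0.10412741] off x,y mm -0.5322316220343943 -0.7255981925074502
xs [0.93866575 0.04502716 0.34187595] ys [-0.0491018   0.99878843  0.00326896]
b [399.99674267 232.68078176] [0.49644312 0.18709719 0.1417599 ] -> mouth est [0.5058227  0.13555729 0.12279513]
y [478.42345277 232.44625407] [0.49370963 0.23907695 0.14186534] -> mouth est [0.50564251 0.13560006 0.12273058]
probe px [ 0.57035917 -0.10505324  0.12252998] [ 0.5662758  -0.09567005  0.10044112]
```

>>> apply_moves([
  {"xyz": [-11,-49,0],"twist": 0.18,"jaw": 1},
  {"xyz": [-22,-98,0],"twist": 0.36,"jaw": 1},
  {"xyz": [-33,-147,0],"twist": 0.54,"jaw": 1},
  {"xyz": [-44,-196,0],"twist": 0.72,"jaw": 1},
  {"xyz": [-54,-242,0],"twist": 0.9,"jaw": 1},
])

```text
time: 2.12
ee_pos: [0.5714, -0.1047, 0.2555]
tcp_rot: [180.0, -0.0, 131.2]
wrist_force: [-0.0, 0.2, 0.5]
opening: 0.0852
grasp_force: 0.0
```

>>> apply_moves([
  {"xyz": [0,0,0],"twist": 0.18,"jaw": 0.2},
  {"xyz": [0,0,0],"twist": 0.36,"jaw": 0.2},
  {"xyz": [0,0,0],"twist": 0.54,"jaw": 0.2},
  {"xyz": [0,0,0],"twist": 0.72,"jaw": 0.2},
  {"xyz": [0,0,0],"twist": 0.857,"jaw": 0.2},
])

```text
time: 2.75
ee_pos: [0.5711, -0.103, 0.2554]
tcp_rot: [-180.0, -0.0, 82.1]
wrist_force: [-0.4, 0.1, -0.6]
opening: 0.051
grasp_force: 0.0
```

```bash
python3 snap.py wrist w3
```

```text
2.75 [ 0.57112484 -0.10297058  0.25541897] [-1.79991201e+02 -1.61410626e-02  8.21284194e+01]
```

View pics/w3.png

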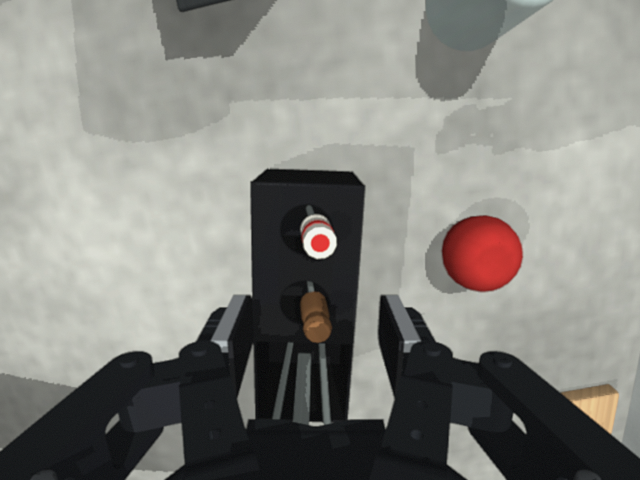

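The probe's red cap centre is at (320,242) and its opening is at about (307,228). The skewer handle is at (315,318), and the drainer's top spans columns 251 to 363.

```bash
cat > probe.py <<'E'
from h import *; from m import load
print('=====')
im,d,P=load('w3'); X=pts(P,d); hsv=cv2.cvtColor(im,cv2.COLOR_RGB2HSV); H,S,V=[hsv[...,i].astype(int) for i in range(3)]
k=((H<8)|(H>172))&(S>140); k[:236]=0;k[252:]=0;k[:,:308]=0;k[:,332:]=0
uv=np.argwhere(k).mean(0)[::-1]; print('dot',uv,np.median(X[k],0),onplane(P,uv,.1225))
w=(S<60)&(V>150); w[:200]=0; w[265:]=0; w[:,:295]=0;w[:,:][:,345:]=0
top=w&(X[...,2]>.119); print('top face',top.sum(),X[top|k].mean(0))
ft,_,Pt=load('top0'); a=ray(Pt,(388.8,264.1)); b=ray(P,uv); _,_,Ps=load('scene0'); c=ray(Ps,(287.8,198.4))
print('meet wrist+scene',meet([b,c]),'wrist+top',meet([a,b]))
# stem pts (below head)
st=(X[...,2]>.05)&(X[...,2]<.081)&(S<90)&(V>70); st[:195]=0;st[225:]=0;st[:,:295]=0;st[:,325:]=0
print('stem',st.sum(),X[st].mean(0) if st.any() else '', np.argwhere(st).mean(0)[::-1])
dr=(abs(X[...,2]-.098)<.004)&(V<70); dr[:, :240]=0; dr[:,375:]=0; dr[300:]=0; q=X[dr]; print(len(q),q[:,2].mean())
g=q[:,:2].astype(np.float32)
r=cv2.minAreaRect(g); print(r, cv2.boxPoints(r))
op=((X[...,2]<.09)).astype(np.uint8); op[:, :275]=0; op[:,340:]=0; op[:200]=0; op[255:]=0
print(np.argwhere(op>0).min(0),np.argwhere(op>0).max(0))
E
python3 probe.py | sed -n '/=====/,$p'
```

```text
=====
dot [319.7112069 243.       ] [ 0.57381448 -0.10765746  0.12198575] [ 0.57389062 -0.10757677  0.1225    ]
top face 549 [ 0.57380285 -0.10680815  0.12341858]
meet wrist+scene [ 0.57427916 -0.10830912  0.12405864] wrist+top [ 0.57380785 -0.11194698  0.10928173]
stem 3 [ 0.56724732 -0.10272031  0.05164772] [310.66666667 215.33333333]
9708 0.0969976365394811
((0.5620050430297852, -0.11544876545667648), (0.0965024009346962, 0.08518427610397339), 80.1613540649414) [[ 0.51179445 -0.15571244]
 [ 0.5957259  -0.17026822]
 [ 0.61221564 -0.07518509]
 [ 0.5282842  -0.06062931]]
[206 282] [253 331]
```

>>> apply_moves([
  {"xyz": [-3,2,45],"twist": 0.033,"jaw": 0.2},
  {"xyz": [-3,2,90],"twist": 0.033,"jaw": 0.2},
  {"xyz": [-3,2,120],"twist": 0.033,"jaw": 0.2},
  {"xyz": [-3,2,134],"twist": 0.033,"jaw": 0.2},
  {"xyz": [-3,2,134],"twist": 0.033,"jaw": 0.2},
], grip_force=20)

```text
time: 3.42
ee_pos: [0.5726, -0.1072, 0.1211]
tcp_rot: [-179.9, -0.0, 80.5]
wrist_force: [0.1, 0.0, -0.2]
opening: 0.0516
grasp_force: 0.0
```

>>> apply_moves([
  {"xyz": [0,0,0],"twist": 0,"jaw": -0.2},
  {"xyz": [0,0,0],"twist": 0,"jaw": -0.6},
  {"xyz": [0,0,0],"twist": 0,"jaw": -1},
  {"xyz": [0,0,0],"twist": 0,"jaw": -1},
  {"xyz": [0,0,0],"twist": 0,"jaw": -1},
], grip_force=20)

```text
time: 4.05
ee_pos: [0.5731, -0.1079, 0.1228]
tcp_rot: [179.9, -0.0, 80.4]
wrist_force: [-3.1, 1.2, 7.2]
opening: 0.0234
grasp_force: 19.6
```

>>> apply_moves([
  {"xyz": [0,0,-15],"twist": 0,"jaw": -1},
  {"xyz": [0,-5,-40],"twist": 0,"jaw": -1},
  {"xyz": [0,-9,-40],"twist": 0,"jaw": -1},
  {"xyz": [8,-9,-40],"twist": 0,"jaw": -1},
  {"xyz": [16,-9,-40],"twist": 0,"jaw": -1},
])

```text
time: 4.68
ee_pos: [0.5665, -0.0901, 0.1605]
tcp_rot: [-179.9, -0.0, 80.4]
wrist_force: [-0.5, 0.8, -0.1]
opening: 0.0234
grasp_force: 19.5
```

>>> apply_moves([
  {"xyz": [5,0,0],"twist": 0,"jaw": -1},
  {"xyz": [10,0,0],"twist": 0,"jaw": -1},
  {"xyz": [15,0,0],"twist": 0,"jaw": -1},
  {"xyz": [20,0,0],"twist": 0,"jaw": -1},
  {"xyz": [24,0,0],"twist": 0,"jaw": -1},
])

```text
time: 5.3
ee_pos: [0.5707, -0.0668, 0.1613]
tcp_rot: [180.0, 0.0, 80.4]
wrist_force: [-0.3, -2.1, -1.3]
opening: 0.0231
grasp_force: 19.7
```

```bash
python3 snap.py wrist w4
```

```text
5.3 [ 0.57074939 -0.06681116  0.16127103] [1.79994277e+02 1.09751559e-02 8.04266355e+01]
```

View pics/w4.png

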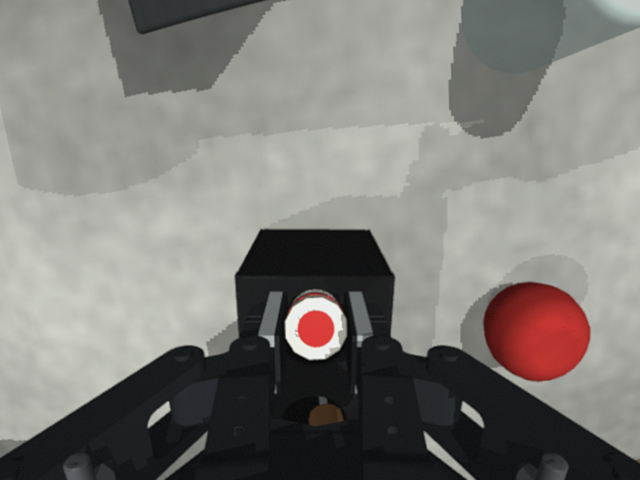

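The head's top is at (316,328), held between the fingers and hiding the stem. I'll get the tilt from a plane fit of the top face.

```bash
cat > tilt.py <<'E'
import sys
from h import *; from snap import snap
from scipy.spatial.transform import Rotation as Ro
def tilt(tag,new=True):
    if new: im,d,P=snap('wrist',tag)
    else:
        f=np.load(tag+'.npz'); im,d,P=f['im'],f['d'],(f['K'],float(f['k1']),f['R'],f['t'])
    o=sensors.get_obs(); T=Ro.from_euler('xyz',o['tcp_rot'],degrees=True).as_matrix(); p=o['ee_pos']
    X=(pts(P,d)-p)@T   # tool frame
    hsv=cv2.cvtColor(im,cv2.COLOR_RGB2HSV); S,V=hsv[...,1].astype(int),hsv[...,2].astype(int); H=hsv[...,0]
    m=((S<70)&(V>140))|(((H<8)|(H>172))&(S>140)); m&=(np.linalg.norm(X,axis=2)<.04)&(d>0)
    c,l,s,ce=cv2.connectedComponentsWithStats(m.astype(np.uint8)); i=1+np.argmax(s[1:,4]); m=cv2.erode((l==i).astype(np.uint8),np.ones((3,3)))>0
    q=X[m]; rng=np.random.default_rng(0); best=None
    for _ in range(300):
        a=q[rng.choice(len(q),3,False)]; n=np.cross(a[1]-a[0],a[2]-a[0]); n/=np.linalg.norm(n)+1e-12
        if abs(n[2])<.8: continue
        k=abs((q-a[0])@n)<.001
        if best is None or k.sum()>best.sum(): best=k
    g=q[best]; c=g.mean(0); n=np.linalg.svd(g-c,full_matrices=False)[2][2]; n*=-np.sign(n[2])
    dot=(((H<8)|(H>172))&(S>140)&(l==i)); uvd=np.argwhere(dot).mean(0)[::-1]
    ov,vv=ray(P,uvd); ov=T.T@(ov-p); vv=T.T@vv; tc=ov+vv*((c-ov)@n)/(vv@n)
    tip=tc-.115*n
    print(len(q),best.sum(),'face px',s[i],'axis(tool)',n.round(3),'tilt toward +x',np.degrees(np.arctan2(n[0],-n[2])).round(2),'y',np.degrees(np.arctan2(n[1],-n[2])).round(2))
    print('top(tool mm)',(tc*1e3).round(1),'tip',(tip*1e3).round(1),'tip world',(p+T@tip).round(4),'top world',(p+T@tc).round(4),'axis world',(T@n).round(3))
if __name__=='__main__': tilt(sys.argv[1],len(sys.argv)<3)
E
python3 tilt.py w4 old
```

```text
2315 2021 face px [ 285  297   61   63 2944] axis(tool) [ 0.33   0.018 -0.944] tilt toward +x 19.29 y 1.08
top(tool mm) [2.2 0.3 1.9] tip [-35.8  -1.8 110.4] tip world [ 0.5632 -0.1015  0.0509] top world [ 0.5715 -0.0644  0.1595] axis world [0.072 0.323 0.944]
```

>>> apply_moves([
  {"xyz": [0,0,-30],"twist": 0,"jaw": -1},
  {"xyz": [0,0,-65],"twist": 0,"jaw": -1},
  {"xyz": [0,0,-96],"twist": 0,"jaw": -1},
  {"xyz": [30,-24,-96],"twist": -0.15,"jaw": -1},
  {"xyz": [60,-47,-96],"twist": -0.33,"jaw": -1},
], grip_force=40)

```text
time: 5.98
ee_pos: [0.5342, 0.0008, 0.2577]
tcp_rot: [179.9, -0.0, 99.6]
wrist_force: [1.1, 1.0, -0.4]
opening: 0.0224
grasp_force: 40.4
```

>>> apply_moves([
  {"xyz": [29,-10,0],"twist": -0.18,"jaw": -1},
  {"xyz": [58,-20,0],"twist": -0.36,"jaw": -1},
  {"xyz": [87,-30,0],"twist": -0.54,"jaw": -1},
  {"xyz": [116,-40,0],"twist": -0.72,"jaw": -1},
  {"xyz": [144,-49,0],"twist": -0.9,"jaw": -1},
])

```text
time: 6.6
ee_pos: [0.4621, 0.1353, 0.2576]
tcp_rot: [179.9, 0.0, 151.3]
wrist_force: [0.5, 0.6, -0.8]
opening: 0.022
grasp_force: 40.4
```

>>> apply_moves([
  {"xyz": [0,0,0],"twist": -0.18,"jaw": -1},
  {"xyz": [0,0,0],"twist": -0.36,"jaw": -1},
  {"xyz": [0,0,0],"twist": -0.561,"jaw": -1},
  {"xyz": [0,0,0],"twist": -0.561,"jaw": -1},
])

```text
time: 7.1
ee_pos: [0.4626, 0.1344, 0.2575]
tcp_rot: [180.0, 0.0, -177.0]
wrist_force: [0.3, -0.8, -0.1]
opening: 0.0222
grasp_force: 40.4
```

```bash
python3 tilt.py w5; python3 snap.py scene s5; python3 snap.py top t5; python3 - <<'E'
import cv2,numpy as np
a=cv2.imread('pics/s5.png')[150:300,330:530]; b=cv2.imread('pics/t5.png')[240:390,130:330]
cv2.imwrite('pics/c5.png',np.vstack([cv2.resize(x,None,fx=2,fy=2,interpolation=2) if 0 else cv2.resize(x,(800,600))[0:600] for x in [a]]))
cv2.imwrite('pics/c5.png',np.hstack([cv2.resize(x,(400,300),interpolation=2) for x in (a,b)]))
E
```

```text
7.1 [0.46257608 0.13440558 0.25747054] [ 1.79963291e+02  1.93267559e-02 -1.76973080e+02]
2061 1777 face px [ 287  299   57   61 2681] axis(tool) [ 0.311  0.015 -0.95 ] tilt toward +x 18.11 y 0.88
top(tool mm) [0.6 1.2 1.7] tip [-35.1  -0.4 111. ] tip world [0.4977 0.1357 0.1465] top world [0.4619 0.1355 0.2557] axis world [-0.311 -0.002  0.95 ]
7.15 [0.46257998 0.13433043 0.25744311] [ 1.79971749e+02  1.66809052e-02 -1.77091531e+02]
7.2 [0.46259376 0.13427399 0.25739869] [ 1.79977996e+02  1.23189340e-02 -1.77159867e+02]
```

View pics/c5.png

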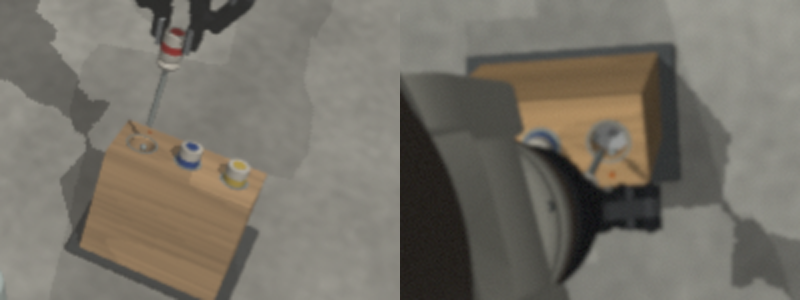

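The scene crop shows the stem's tip ending near (404,213), just above the well. The top crop shows it crossing the recess near (233,314). I'll magnify both for a relative check.

```bash
python3 - <<'E'
import cv2,numpy as np
a=cv2.imread('pics/s5.png')[190:240,380:430]; b=cv2.imread('pics/t5.png')[290:340,210:260]
cv2.imwrite('pics/z5.png',np.hstack([cv2.resize(x,(400,400),interpolation=2) for x in (a,b)]))
from h import *
hole=np.array([.5130,.1353,.1041]);n=np.array([-.341,-.018,.94]);mo=np.array([.5063,.1356,.123])
for c in('scene','top'):
    P=par(c)
    print(c,'mouth',proj(P,mo),'axis+25',proj(P,hole+.045*n),'tip wrist est',proj(P,[.4977,.1357,.1465]),'est tip+30',proj(P,np.array([.4977,.1357,.1465])+.03*np.array([-.311,-.002,.95])))
E
```

```text
scene mouth [401.3652976  222.33979284] axis+25 [403.98158167 212.68298991] tip wrist est [404.49639676 212.89852587] est tip+30 [408.10506107 201.40802427]
top mouth [232.34131806 309.57338306] axis+25 [230.29824477 315.10425296] tip wrist est [229.47599839 315.0889847 ] est tip+30 [225.8536245  321.54362478]
```

View pics/z5.png

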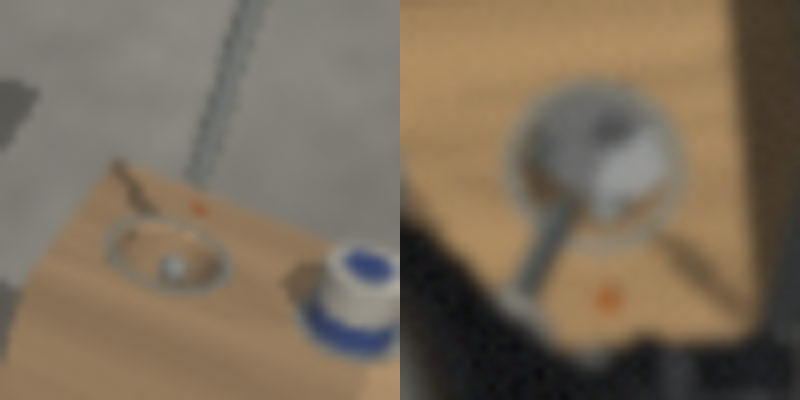

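Relative to each view's bezel, the tip looks about 2 mm too far in +y. I'll triangulate with each view's bezel offset removed.

```bash
cat > tri.py <<'E'
from h import *
from scipy.optimize import least_squares
hole=np.array([.5130,.1353,.1041]);n=np.array([-.341,-.018,.94]);mo=np.array([.5063,.1356,.123])
xs=np.array([.9387,.052,.3419]);ys=np.array([-.0523,.9986,0])
# scale 8 crops -> px
S=lambda u,v:np.array([380+(u+.5)/8-.5,190+(v+.5)/8-.5]); T=lambda u,v:np.array([210+(u-400+.5)/8-.5,290+(v+.5)/8-.5])
Ps,Pt=par('scene'),par('top')
os=S(168,256)-proj(Ps,mo); ot=T(598,165)-proj(Pt,mo)
# stem points near the tip: scene tip, top stem line (2 points)
for tt in [(572,195),(568,203)]:
    f=lambda X:np.r_[proj(Ps,X)+os-S(197,186),proj(Pt,X)+ot-T(*tt)]
    r=least_squares(f,hole+.045*n,x_scale=.001,diff_step=1e-4); X=r.x; e=X-hole; print(X.round(4),'res',r.fun.round(2),'off x,y,z(well) mm',np.round([e@xs*1e3,e@ys*1e3,e@n*1e3],1))
print(os,ot)
E
python3 tri.py
```

```text
[0.5001 0.1366 0.1473] res [-0.53  0.03 -0.33  0.17] off x,y,z(well) mm [ 2.7  2.  45. ]
[0.4988 0.1372 0.1463] res [-0.1   0.01 -0.06  0.03] off x,y,z(well) mm [ 1.2  2.6 44.5]
[-0.8027976  -0.77729284] [1.97118194 0.61411694]
```

>>> apply_moves([
  {"xyz": [0.9,-2,0.3],"twist": 0,"jaw": -1},
  {"xyz": [-3.5,-2,13],"twist": 0,"jaw": -1},
  {"xyz": [-8,-2,25],"twist": 0,"jaw": -1},
  {"xyz": [-12.7,-2,37.9],"twist": 0,"jaw": -1},
  {"xyz": [-12.7,-2,37.9],"twist": 0,"jaw": -1},
], grip_force=25)

```text
time: 7.88
ee_pos: [0.4751, 0.1327, 0.2177]
tcp_rot: [-180.0, -0.1, -177.0]
wrist_force: [0.3, -0.5, -0.2]
opening: 0.0224
grasp_force: 40.4
```

>>> apply_moves([
  {"xyz": [-1,0,3],"twist": 0,"jaw": -1},
  {"xyz": [-2,0,6],"twist": 0,"jaw": -1},
  {"xyz": [-3.1,0,8.5],"twist": 0,"jaw": -1},
  {"xyz": [-3.4,0,9.4],"twist": 0,"jaw": -1},
])

```text
time: 8.38
ee_pos: [0.4788, 0.133, 0.2099]
tcp_rot: [-180.0, -0.0, -176.9]
wrist_force: [0.0, 0.8, -1.0]
opening: 0.022
grasp_force: 40.3
```

>>> apply_moves([
  {"xyz": [-1,0,2.8],"twist": 0,"jaw": -1},
  {"xyz": [-2,0,5.6],"twist": 0,"jaw": -1},
  {"xyz": [-3.4,0,9.4],"twist": 0,"jaw": -1},
  {"xyz": [-3.4,0,9.4],"twist": 0,"jaw": -1},
])

```text
time: 8.88
ee_pos: [0.4821, 0.1331, 0.2001]
tcp_rot: [-180.0, -0.0, -177.0]
wrist_force: [1.0, -0.1, -0.3]
opening: 0.0222
grasp_force: 40.3
```

>>> apply_moves([
  {"xyz": [-1.7,0,4.7],"twist": 0,"jaw": -1},
  {"xyz": [-3.4,0,9.4],"twist": 0,"jaw": -1},
  {"xyz": [-5.1,0,14.1],"twist": 0,"jaw": -1},
  {"xyz": [-6.8,0,18.8],"twist": 0,"jaw": -1},
  {"xyz": [-6.8,0,18.8],"twist": 0,"jaw": -1},
])

```text
time: 9.5
ee_pos: [0.4889, 0.1335, 0.1813]
tcp_rot: [-180.0, -0.0, -177.0]
wrist_force: [0.0, -0.1, -0.3]
opening: 0.0224
grasp_force: 40.3
```

```bash
python3 tilt.py w6
```

```text
9.5 [0.48885615 0.13347874 0.18125166] [-1.79989879e+02 -4.40607197e-02 -1.76952177e+02]
2184 1914 face px [ 287  299   58   61 2756] axis(tool) [ 0.309 -0.007 -0.951] tilt toward +x 18.02 y -0.4
top(tool mm) [0.7 1.1 2.1] tip [-34.9   1.9 111.4] tip world [0.5236 0.1373 0.0702] top world [0.4882 0.1346 0.1795] axis world [-0.308 -0.023  0.951]
```

>>> apply_moves([
  {"xyz": [-1.4,0,4.7],"twist": 0,"jaw": -1},
  {"xyz": [-2.8,0,9.4],"twist": 0,"jaw": -1},
  {"xyz": [-4.5,0,14.1],"twist": 0,"jaw": -1},
  {"xyz": [-6.2,0,18.8],"twist": 0,"jaw": -1},
  {"xyz": [-6.2,0,18.8],"twist": 0,"jaw": -1},
])

```text
time: 10.18
ee_pos: [0.495, 0.1338, 0.1624]
tcp_rot: [-180.0, -0.0, -177.0]
wrist_force: [0.5, 0.7, -1.1]
opening: 0.0218
grasp_force: 40.4
```

>>> apply_moves([
  {"xyz": [-0.7,0,1.9],"twist": 0,"jaw": -1},
  {"xyz": [-1.4,0,3.8],"twist": 0,"jaw": -1},
  {"xyz": [-2.1,0,5.7],"twist": 0,"jaw": -1},
  {"xyz": [-2.8,0,7.5],"twist": 0,"jaw": -1},
])

```text
time: 10.68
ee_pos: [0.4979, 0.134, 0.1554]
tcp_rot: [-180.0, -0.0, -177.0]
wrist_force: [-0.6, -0.6, -1.5]
opening: 0.0221
grasp_force: 40.4
```

```bash
python3 tilt.py w7
```

```text
10.675 [0.4979375  0.13399718 0.15536771] [-1.79997128e+02 -3.81857854e-03 -1.76950658e+02]
2175 1910 face px [ 287  299   58   61 2783] axis(tool) [ 0.309 -0.002 -0.951] tilt toward +x 18.01 y -0.12
top(tool mm) [0.6 1.2 1.4] tip [-35.    1.4 110.8] tip world [0.5327 0.1372 0.0443] top world [0.4973 0.1351 0.1537] axis world [-0.308 -0.018  0.951]
```

>>> apply_moves([
  {"xyz": [-0.5,0,1.4],"twist": 0,"jaw": -1},
  {"xyz": [-1,0,2.8],"twist": 0,"jaw": -1},
  {"xyz": [-1,0,2.8],"twist": 0,"jaw": -0.4},
  {"xyz": [-1,0,2.8],"twist": 0,"jaw": -0.25},
  {"xyz": [-1,0,2.8],"twist": 0,"jaw": -0.25},
])

```text
time: 11.35
ee_pos: [0.499, 0.1341, 0.1528]
tcp_rot: [180.0, 0.0, -176.9]
wrist_force: [-0.2, 0.0, -0.0]
opening: 0.032
grasp_force: 0.0
```

>>> apply_moves([
  {"xyz": [2,0,-6],"twist": 0,"jaw": -0.25},
  {"xyz": [2,0,-6],"twist": 0,"jaw": -0.25},
])

```text
time: 11.6
ee_pos: [0.4971, 0.1341, 0.1595]
tcp_rot: [180.0, 0.1, -176.9]
wrist_force: [-0.1, -0.1, 0.5]
opening: 0.032
grasp_force: 0.0
```

```bash
python3 tilt.py w8
```

```text
11.6 [0.4971189  0.13405792 0.15946958] [ 1.79984546e+02  6.16935689e-02 -1.76949790e+02]
2014 1759 face px [ 278  291   71   58 2723] axis(tool) [ 0.327 -0.006 -0.945] tilt toward +x 19.06 y -0.39
top(tool mm) [0.2 0.9 9.7] tip [-37.4   1.6 118.4] tip world [0.5344 0.1376 0.0407] top world [0.4969 0.1349 0.1494] axis world [-0.327 -0.024  0.945]
```

>>> apply_moves([
  {"xyz": [-1,-0.5,3.5],"twist": 0,"jaw": -0.25},
  {"xyz": [-1,-0.5,3.5],"twist": 0,"jaw": -0.6},
  {"xyz": [-1,-0.5,3.5],"twist": 0,"jaw": -1},
  {"xyz": [-1,-0.5,3.5],"twist": 0,"jaw": -1},
  {"xyz": [-1,-0.5,3.5],"twist": 0,"jaw": -1},
], grip_force=60)

```text
time: 12.28
ee_pos: [0.4979, 0.1335, 0.1551]
tcp_rot: [-180.0, -0.0, -177.0]
wrist_force: [-0.5, 0.7, -0.7]
opening: 0.0214
grasp_force: 58.7
```

>>> apply_moves([
  {"xyz": [-0.4,0,1],"twist": 0,"jaw": -1},
  {"xyz": [-0.7,0,2],"twist": 0,"jaw": -1},
  {"xyz": [-1,0,2.8],"twist": 0,"jaw": -1},
  {"xyz": [-1.4,0,3.8],"twist": 0,"jaw": -1},
])

```text
time: 12.78
ee_pos: [0.4994, 0.1336, 0.1521]
tcp_rot: [180.0, 0.0, -177.0]
wrist_force: [-2.0, -0.6, 4.0]
opening: 0.0216
grasp_force: 59.2
```

>>> apply_moves([
  {"xyz": [-0.4,0,1],"twist": 0,"jaw": -1},
  {"xyz": [-0.7,0,2],"twist": 0,"jaw": -1},
  {"xyz": [-1,0,2.8],"twist": 0,"jaw": -1},
])

```text
time: 13.15
ee_pos: [0.5004, 0.1336, 0.1483]
tcp_rot: [-180.0, -0.0, -177.0]
wrist_force: [-0.5, -0.1, 0.6]
opening: 0.0212
grasp_force: 59.0
```

```bash
python3 tilt.py w9
```

```text
13.15 [0.50038636 0.13361936 0.14826965] [-1.79995909e+02 -1.33368379e-02 -1.76956253e+02]
2226 1852 face px [ 288  294   55   61 2775] axis(tool) [ 0.331 -0.008 -0.944] tilt toward +x 19.3 y -0.51
top(tool mm) [1.  1.1 5.3] tip [-37.    2.1 113.9] tip world [0.5372 0.1376 0.0342] top world [0.4994 0.1346 0.1428] axis world [-0.329 -0.026  0.944]
```

>>> apply_moves([
  {"xyz": [-0.3,0,0.9],"twist": 0,"jaw": -1},
  {"xyz": [-0.7,0,1.8],"twist": 0,"jaw": -1},
  {"xyz": [-0.7,0,1.8],"twist": 0,"jaw": -1},
])

```text
time: 13.58
ee_pos: [0.5007, 0.1336, 0.1473]
tcp_rot: [180.0, -0.0, -176.9]
wrist_force: [-3.7, -0.3, 5.2]
opening: 0.0213
grasp_force: 59.5
```

>>> apply_moves([
  {"xyz": [-0.3,0,1],"twist": 0,"jaw": -1},
  {"xyz": [-0.7,0,2],"twist": 0,"jaw": -1},
  {"xyz": [-0.7,0,2],"twist": 0,"jaw": -1},
])

```text
time: 13.95
ee_pos: [0.5011, 0.1337, 0.1471]
tcp_rot: [180.0, 0.0, -176.9]
wrist_force: [-10.2, -1.3, 19.7]
opening: 0.0216
grasp_force: 60.9
```

It has hit a hard stop at about 22 N along the axis, so it is seated. I'll relax, release and retract.

>>> apply_moves([
  {"xyz": [0.8,0,-2.5],"twist": 0,"jaw": -1},
  {"xyz": [0.8,0,-2.5],"twist": 0,"jaw": -0.5},
  {"xyz": [0.8,0,-2.5],"twist": 0,"jaw": -0.25},
  {"xyz": [0.8,0,-2.5],"twist": 0,"jaw": -0.25},
  {"xyz": [0.8,0,-2.5],"twist": 0,"jaw": -0.25},
])

```text
time: 14.58
ee_pos: [0.501, 0.1336, 0.1471]
tcp_rot: [-180.0, -0.0, -177.0]
wrist_force: [0.0, 0.1, -0.2]
opening: 0.0317
grasp_force: 0.0
```

>>> apply_moves([
  {"xyz": [4,0,-10],"twist": 0,"jaw": -0.25},
  {"xyz": [10,0,-30],"twist": 0,"jaw": -0.25},
  {"xyz": [10,0,-70],"twist": 0,"jaw": -0.25},
  {"xyz": [10,0,-100],"twist": 0,"jaw": -0.25},
  {"xyz": [10,0,-100],"twist": 0,"jaw": -0.25},
])

```text
time: 15.2
ee_pos: [0.4916, 0.1334, 0.2504]
tcp_rot: [179.9, 0.3, -176.9]
wrist_force: [0.6, 0.0, -0.3]
opening: 0.0321
grasp_force: 0.0
```

```bash
python3 - <<'E'
from snap import snap; from h import *
im,d,P=snap('wrist','w10'); X=pts(P,d); hsv=cv2.cvtColor(im,cv2.COLOR_RGB2HSV); H,S,V=[hsv[...,i].astype(int) for i in range(3)]
n=np.array([-.341,-.018,.94]); h=(X-np.array([.5063,.1356,.123]))@n
near=(abs(X[...,0]-.5)<.05)&(h>.01)&(h<.06)
for nm,k in dict(red=((H<8)|(H>172))&(S>140),blue=(H>=100)&(H<=130)&(S>110),yel=(H>=22)&(H<=35)&(S>120)).items():
    k=k&near; c,l,s,ce=cv2.connectedComponentsWithStats(k.astype(np.uint8)); 
    if c>1:
        i=1+np.argmax(s[1:,4]); q=X[l==i]; print(nm,s[i],np.median(q,0).round(4),'h',np.percentile(h[l==i],[10,50,90]).round(4))
snap('scene','s10'); 
E
```

```text
15.2 [0.49159382 0.13337222 0.25037744] [ 179.94548011    0.25522352 -176.94806816]
red [305 247  20  20 312] [0.4997 0.1349 0.1421] h [0.0194 0.0202 0.0211]
blue [386 246  20  20 310] [0.4964 0.187  0.1421] h [0.0195 0.0204 0.0213]
yel [464 246  20  20 308] [0.4936 0.239  0.1423] h [0.0196 0.0205 0.0215]
15.25 [0.49126233 0.13326312 0.24859265] [ 1.79971456e+02  1.28151537e-01 -1.76949223e+02]
```

View pics/w10.png

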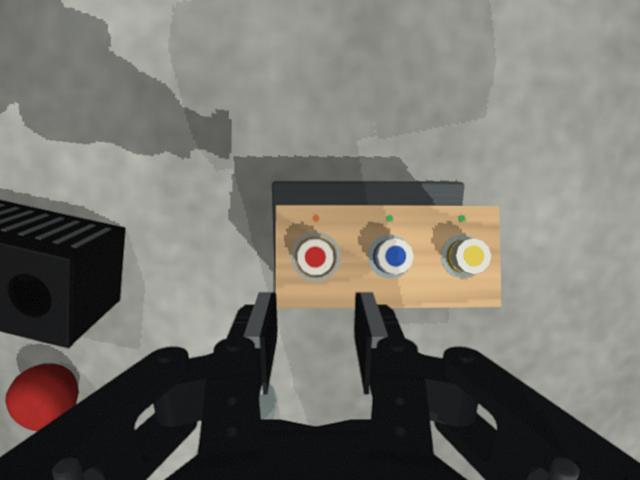

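The red probe at (315,257) stands 20.2 mm out of its well, the same as the blue and yellow ones. The gripper is clear and nothing else was disturbed.

```bash
python3 -c "
from workcell import bot; print(bot.job_done())"
```

```text
the job is handed in; nothing more can be done
None
```

The red-ringed probe is fully seated in the charging stand's empty well, released and standing level with the other two (20 mm out), and the job is handed in; its lamp still showed orange in the last picture.

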